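Present a carton to the code reader

TASK

Wake the code reader: pull the trigger of the upright pistol grip all the way in and let it spring back out. Then pick up the small carton, carry it over the row of desk things, and hold it still and level about one centimetre above the reader's dark glass without ever touching the reader, centred so that it lies within the glass, its long side along the glass's long side. Leave the other things on the desk where they are, and finish while still holding the carton there: do not put it down or let go.

Things in the scene. Friction and masses are not known exactly. Their poses are not given: they have to be found in the camera images.
- carton: small white printed carton, 62 (x) x 88 (y) x 45 (z) mm, closed and upright, loose, 0.09 to 0.18 kg; origin at the centre of its underside, z up. Take it across its 62 mm width (x axis) from above. It stands on the right of the desk; it and the pistol grip may swap places
- reader: fixed low grey desk unit, 124 (x) x 150 (y) x 28 (z) mm, on the left of the desk, with a steel-framed dark glass window level with its top; origin at the centre of its underside
- glass (a point): centre of the reader's dark glass, at its upper surface, 28 mm above the desk; the glass measures 86 mm along x and 112 mm along y of this frame; z up
- trigger_grip: fixed white pistol grip standing head-down in a cradle, 102 mm high; origin on the desk in the middle of the cradle. Steel foot 100 x 78 x 12 mm (x from -46 to +54), head 76 x 50 mm up to z = 40, above it the upright handle, x from 0 to +34 and 30 mm wide in y, to z = 102. The trigger is on the handle's -x side, which faces the robot roughly
- grip_back (a point): on the back (+x) face of the pistol grip's handle, at (34, 0, 78) mm in the grip's frame: one finger goes here
- trigger_face (a point): on the front (-x) face of the black trigger blade, 34 mm above its hinge, where a finger presses it towards the handle (+x of the grip): near z = 79 mm, about 53 mm from grip_back when released and 45 mm when pulled fully. The blade is 20 mm wide and 46 mm long, its free end upward at about z = 91 mm
- trigger (a joint): trigger angle, rad: 0 = released, 0.24 = pulled fully in (hard stop). Its hinge lies across the grip (along y) 8 mm in front of the handle at z = 46 mm. The spring returns it by itself; pressing at trigger_face takes about 2 N at first and 7 N fully in
- card_sorter: black slotted card holder, 140 mm long, 90 mm deep, 104 mm high, the tallest thing of the row between carton and reader; its long side runs away from the robot; loose; origin at the centre of its underside
- mug: striped mug, 86 x 120 mm with handle, 90 mm high, far end of the row; loose; origin at the centre of its underside
- tape_dispenser: black tape dispenser, 44 x 148 mm, 66 mm high, near end of the row; loose; origin at the centre of its underside
- switch_box: flat white box, 96 x 148 x 31 mm, bystander, loose; origin at the centre of its underside
- dome_camera: dome camera, 72 mm across, 54 mm high, bystander, loose; origin at the centre of its underside
- mount_plate: aluminium mount plate, 66 x 66 x 26 mm, bystander, loose; origin at the centre of its underside
- glue_stick: standing glue stick, 28 mm across, 92 mm high, bystander, loose; origin at the centre of its underside
- stapler: stapler, 38 x 148 x 60 mm, bystander, loose; origin at the centre of its underside

How it is judged:
By the outcome, as a careful person would: the job done as asked, in the order asked, and still so for the second after the job is handed in, while the arm keeps its last pose, push and grip.
It also fails if it takes over 58 s, if anything falls off the work surface, if the arm or the gripper's body presses on something with over 40 N, if the wrist force passes 120 N, or if a joint passes its speed limit or range.

ROBOT

A 6-joint arm with a two-finger parallel gripper is mounted at the origin on a cart in front of the work surface, level with it; the furniture and walls round the work are solid. World frame = base frame: x ahead of the robot, y to its left, z up, the work surface at z = 0. Lengths are in m, angles in rad, forces in N, time in s.
With the tool pointing down it reaches from about 0.35 to 1 m from the base axis. Payload 7.1 kg.
Tool frame: the origin (TCP) lies midway between the tips of the shut fingers; the grasp point (between the pads) lies bot.grasp_offset behind it (bot.grasp_offset is the distance from the TCP to the grasp point, in m); z points along the fingers, y is the direction in which the jaws open and shut (so a half turn about z gives the same grasp; the last joint's range is limited). The gripper opens to 85 mm and grips with 20 to 120 N. Pads are 22 mm wide; open, the fingers measure 114 mm over their backs; the gripper's body (76 mm by 85 mm) begins 54 mm behind the grasp point. The pads swing forward as they close: fully open they stand 13 mm farther back than shut.
Start: joints at [-1.245, 0.423, 1.63, -0, 1.089, -0.019], TCP at [0.211, -0.588, 0.197] pointing down, gripper open.
Joint ranges: [-3, 3], [-0.9, 2.11], [0.09, 2.58], [-1.31, 4.45], [0.11, 2.69], [-2.54, 2.54]. Speed limits (rad/s): [2.39, 2.39, 3.01, 3.14, 3.14, 3.14].

INTERFACE

Orientations are given as a unit quaternion [w, x, y, z].
In Python, from plant import bot, effector, eyes, workorder gives the robot as it stands. The module is installed in compiled form; this text tells all that it offers. Calls block until the motion is done:
- bot.goto(position, orientation): joint-space move of the TCP to a pose.
- bot.servo_line(position, rotation=None, feed=0.15): straight line of the TCP; rotation=None keeps the orientation; feed is the mean speed in m/s.
- bot.goto_joints(angles): joint-space move.
- effector.command_gripper(opening, f_grip=None): finger opening in m; f_grip is the grip in N (None keeps the last); returns when the fingers have stopped.
- bot.hold(seconds).
- bot.solve_ik(position, orientation): joint angles nearest the present ones, or None.
- bot.state(): the state.
- eyes.snapshot(name): name is "side" or "top" or "wrist"; returns a dict with "color" (420x560x3 uint8, blue, green, red), "intrinsics" (3x3 intrinsics, pixels), "rvec" (rotation vector, rad) and "tvec" (3), from world to camera coordinates, as OpenCV has them; the wrist camera has in their place "tool_from_camera" (4x4, takes a point from camera to tool coordinates, whose origin is the TCP and whose axes are the flange's). Camera axes: x right, y down, z forward; pixel columns grow to the right and rows downward; lengths in m; the calibration is good to about 2 mm. A picture is of the moment at which its call begins: read the wrist's pose just before it. There is no depth.
A pose or a line that the arm cannot do raises bot.Unreachable and nothing moves.
- workorder.finish_job(): hands the job in, once; it reports no verdict.
The state is a dict: "time_s": time; "joint_positions": joint angles; "joint_velocities": joint speeds; "joint_efforts": joint torques, N m; "tool_pos": TCP position; "tool_rot": TCP orientation; "contact_force": force on the tool from outside, world axes, zero at the start; "ft_torque": the same for the moment, N m; "finger_gap": finger opening in m.
Only numpy, scipy, OpenCV 4.12 (cv2) and the standard library are available. Lean on these libraries where they do the work, as an engineer would, in place of code of your own. Each camera call takes 0.05 s, during which the arm holds its last target. There are 200 camera calls.

## Working session

There is one attempt and no reset: what is moved stays moved. The work goes in short steps, each a Python script; the robot and the scene stay as the last script left them, time stands still between calls to the robot, and variables do not carry over. Pictures are saved under pics/ and viewed, about 8 in all and at most 12, crops included, and the job is handed in when it is done.

```bash
ls; mkdir -p pics
python3 - <<'E'
from plant import bot,effector,eyes,workorder
import cv2,pickle
s=bot.state();print(s['time_s'],s['tool_pos'],s['tool_rot'],s['finger_gap'],bot.grasp_offset)
D={}
for n in("top","side"):
    d=eyes.snapshot(n);D[n]=d;cv2.imwrite(f"pics/{n}0.png",d['color']);print(n,d['intrinsics'].tolist(),d['rvec'],d['tvec'])
pickle.dump(D,open('d0.pkl','wb'))
E
```

```text
pics
0.0 [ 0.21108241 -0.58763325  0.19654126] [-7.71807186e-04  9.85181595e-01  1.71512735e-01 -1.08586959e-04] 0.08526746703914602 0.0187
top [[461.53247556786346, 0.0, 280.89553395951566], [0.0, 461.53247556786346, 210.80766030846843], [0.0, 0.0, 1.0]] [ 2.12719962 -2.12417786  0.19328716] [-0.04568436  0.51306269  1.67904785]
side [[459.21498674407485, 0.0, 285.7973150978985], [0.0, 459.21498674407485, 209.3197883894956], [0.0, 0.0, 1.0]] [ 0.23697923 -2.68064636  1.47425339] [0.52321389 0.14155322 1.32467217]
```

View pics/top0.png

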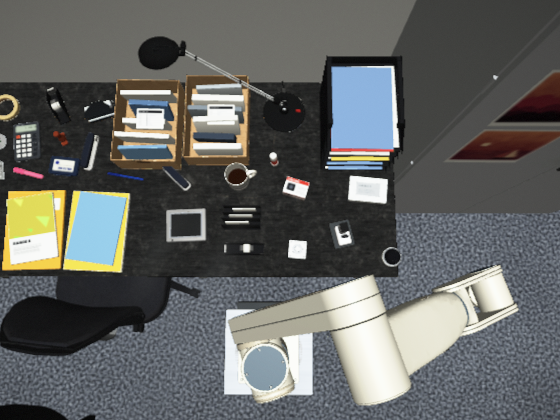

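View pics/side0.png

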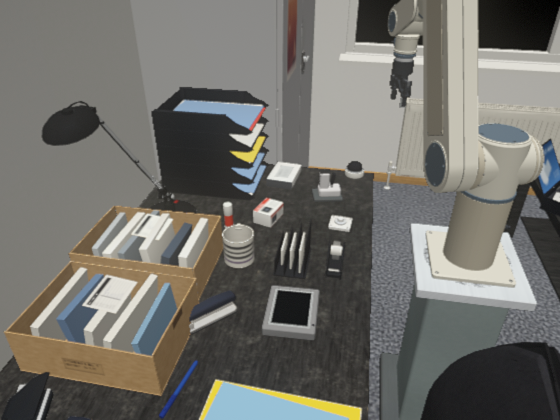

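The top view shows the reader near pixel (185,225), the carton near (296,187), the grip near (342,234), the sorter at (240,217), the mug at (238,175) and the tape at (243,248). Next I'll enlarge it and get rays.

```bash
cat > h.py <<'E'
import numpy as np,cv2,pickle
from scipy.spatial.transform import Rotation as R
def ray(d,uv,z):
    """pixels -> world points on plane z"""
    M=R.from_rotvec(np.ravel(d['rvec'])).as_matrix();t=np.ravel(d['tvec'])
    p=cv2.undistortPoints(np.array(uv,float).reshape(-1,1,2),d['intrinsics'],None)[:,0]
    c=-M.T@t; r=np.c_[p,np.ones(len(p))]@M
    return c+r*((z-c[2])/r[:,2])[:,None]
def proj(d,X):
    return cv2.projectPoints(np.array(X,float).reshape(-1,3),np.ravel(d['rvec']),np.ravel(d['tvec']),d['intrinsics'],None)[0][:,0]
def wristcam(d,s):
    """add world->camera rvec/tvec to wrist snapshot; quaternion is wxyz"""
    T=np.eye(4);q=s['tool_rot'];T[:3,:3]=R.from_quat([q[1],q[2],q[3],q[0]]).as_matrix();T[:3,3]=s['tool_pos']
    W=np.linalg.inv(T@d['tool_from_camera']);d['rvec']=R.from_matrix(W[:3,:3]).as_rotvec();d['tvec']=W[:3,3];return d
def down(th):
    """tool down, tool y (jaw axis) along world heading th (mod pi)"""
    y=np.array([np.cos(th),np.sin(th),0]);z=np.array([0,0,-1.]);x=np.cross(y,z)
    q=R.from_matrix(np.c_[x,y,z]).as_quat();return q[[3,0,1,2]]
E
python3 - <<'E'
from h import *
D=pickle.load(open('d0.pkl','rb'));d=D['top']
for n,uv,z in[('reader',(185.5,225),.028),('carton',(296,187),.045),('grip',(342,234),.05),('sorter',(240,217),.1),('mug',(236,175),.09),('tape',(243,248),.066),('plate',(298,249),.026),('glue',(273,158),.09),('switch',(368,190),.031),('dome',(391,257),.05),('tray',(322,170),.1)]: print(n,ray(d,[uv],z)[0].round(3))
c=d['color'][140:275,155:405];cv2.imwrite('pics/topc.png',cv2.resize(c,None,fx=3.2,fy=3.2,interpolation=cv2.INTER_CUBIC))
print('cam',ray(d,[(0,0)],0)[0])
E
```

```text
reader [0.462 0.314 0.028]
carton [ 0.605 -0.102  0.045]
grip [ 0.426 -0.271  0.05 ]
sorter [0.48  0.103 0.1  ]
mug [0.64  0.121 0.09 ]
tape [0.372 0.093 0.066]
plate [ 0.372 -0.109  0.026]
glue [ 0.705 -0.015  0.09 ]
switch [ 0.597 -0.376  0.031]
dome [ 0.341 -0.449  0.05 ]
tray [ 0.656 -0.196  0.1  ]
cam [1.4198297  1.13540365 0.        ]
```

View pics/topc.png

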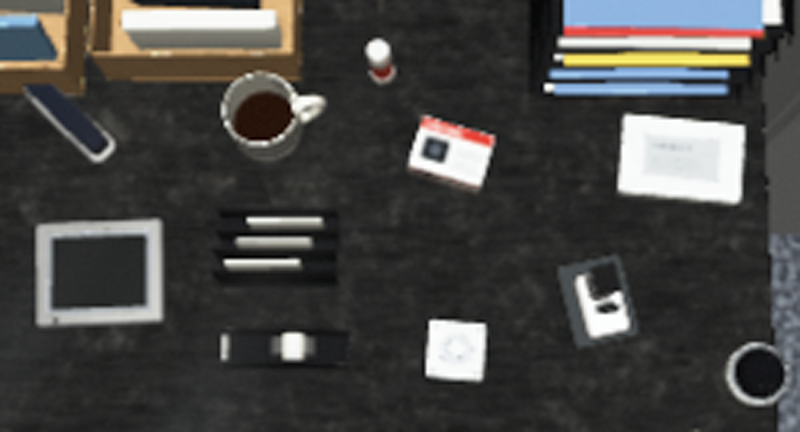

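The crop shows the sharp reader, the grip (foot tilted about 0.24 rad) and the carton (tilted about -0.18 rad). Now wrist close-ups of the grip, the carton and, on the way past, the reader.

```bash
cat >> h.py <<'E'
def best(bot,p,th):
    j=np.array(bot.state()['joint_positions']);o=[]
    for t in(th,th+np.pi):
        a=bot.solve_ik(p,down(t))
        if a is not None:o.append((np.abs(np.array(a)-j).max(),t))
    print('ik',o);return min(o)[1]
E
python3 - <<'E'
from plant import bot,effector,eyes
from h import *
D={}
for n,p,th in(('grip',[.40,-.27,.32],.24),('carton',[.56,-.11,.30],-.18)):
    t=best(bot,p,th);bot.goto(p,down(t));bot.hold(.3)
    s=bot.state();d=wristcam(eyes.snapshot('wrist'),s);D[n]=d
    print(n,s['time_s'],s['tool_pos'].round(3) if hasattr(s['tool_pos'],'round') else s['tool_pos'],d['tool_from_camera'].round(3).tolist())
    cv2.imwrite(f'pics/w_{n}.png',d['color'])
pickle.dump(D,open('d1.pkl','wb'))
for n in D: print(n,D[n]['intrinsics'][0,0])
E
```

```text
ik [(np.float64(0.8394127991068919), 0.24), (np.float64(2.302179854482901), 3.3815926535897933)]
grip 1.85 [ 0.4  -0.27  0.32] [[-0.001, -0.965, -0.261, 0.067], [1.0, -0.001, -0.0, -0.0], [-0.0, -0.261, 0.965, -0.177], [0.0, 0.0, 0.0, 1.0]]
ik [(np.float64(0.8235107429613575), -0.18)]
carton 3.1083 [ 0.56  -0.111  0.3  ] [[-0.001, -0.965, -0.261, 0.067], [1.0, -0.001, -0.001, -0.0], [0.0, -0.261, 0.965, -0.177], [0.0, 0.0, 0.0, 1.0]]
grip 320.79443320350936
carton 320.79443320350936
```

View pics/w_grip.png

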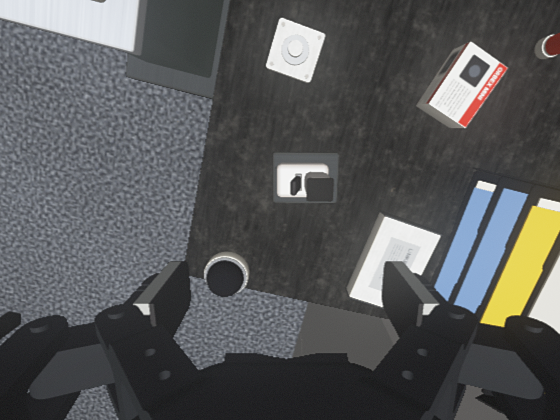

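View pics/w_carton.png

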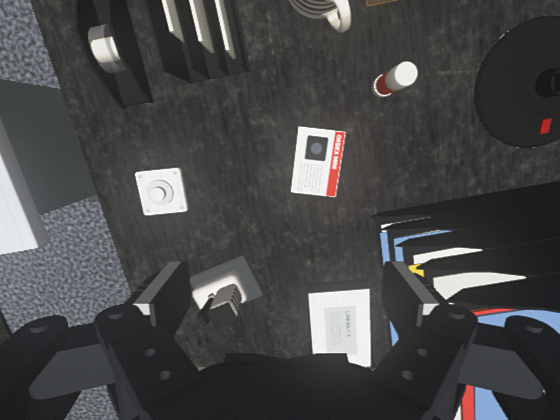

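Wrist views: in the first, the grip foot spans (274–338, 153–203), the trigger is at (295,184) and the handle top at (320,187). In the second, the carton top spans (291–346, 126–197). I'll enlarge both in one picture.

Run:
```python
from h import *
D=pickle.load(open('d1.pkl','rb'))
a=D['grip']['color'][140:215,260:350];b=D['carton']['color'][115:205,280:360]
a=cv2.convertScaleAbs(cv2.resize(a,None,fx=4.8,fy=4.8,interpolation=cv2.INTER_CUBIC),alpha=1.6)
b=cv2.resize(b,None,fx=4,fy=4,interpolation=cv2.INTER_CUBIC)
c=np.zeros((370,760,3),np.uint8);c[:a.shape[0],:a.shape[1]]=a;c[:b.shape[0],435:435+b.shape[1]]=b
cv2.imwrite('pics/crops.png',c)
# carton by mask
d=D['carton'];hsv=cv2.cvtColor(d['color'],cv2.COLOR_BGR2HSV)
def blob(d,m,box):
    k=np.zeros_like(m);x0,x1,y0,y1=box;k[y0:y1,x0:x1]=m[y0:y1,x0:x1]
    k=cv2.morphologyEx(k,cv2.MORPH_CLOSE,np.ones((9,9)))
    return max(cv2.findContours(k,cv2.RETR_EXTERNAL,cv2.CHAIN_APPROX_NONE)[0],key=cv2.contourArea)
m=((hsv[...,2]>130)|((hsv[...,1]>130)&(hsv[...,2]>90))).astype(np.uint8)*255
k=blob(d,m,(280,360,115,205));P=ray(d,k[:,0],.045)
r=cv2.minAreaRect((P[:,:2]*1000).astype(np.float32));print('carton',r);print(cv2.boxPoints(r).round(1).tolist(), cv2.boxPoints(cv2.minAreaRect(k)).tolist())
d=D['grip'];print('foot',ray(d,[(274,154),(338,153),(338,203),(274,203)],.012).round(4).tolist())
print('handle',ray(d,[(306,172),(334,172),(334,201),(306,201)],.102).round(4).tolist())
# reader in top view
d=pickle.load(open('d0.pkl','rb'))['top'];g=d['color'].astype(int)
m=(g.min(2)>110).astype(np.uint8)*255
k=blob(d,m,(155,215,200,250));P=ray(d,k[:,0],.028);r=cv2.minAreaRect((P[:,:2]*1000).astype(np.float32));print('reader',r)
```

```text
carton ((604.2127075195312, -99.15013122558594), (88.57162475585938, 63.4776611328125), 73.18329620361328)
[[561.0, -132.39999389648438], [621.7999877929688, -150.6999969482422], [647.4000244140625, -65.9000015258789], [586.5999755859375, -47.599998474121094]] [[289.93798828125, 191.92115783691406], [297.84466552734375, 125.50529479980469], [345.69036865234375, 131.2012176513672], [337.78369140625, 197.61708068847656]]
foot [[0.3763, -0.2488, 0.012], [0.4687, -0.2249, 0.012], [0.4899, -0.2986, 0.012], [0.3933, -0.322, 0.012]]
handle [[0.421, -0.2528, 0.102], [0.4546, -0.2447, 0.102], [0.4646, -0.28, 0.102], [0.4302, -0.2883, 0.102]]
reader ((463.51531982421875, 313.560791015625), (121.81017303466797, 147.40281677246094), 2.4123504161834717)
```

View pics/crops.png

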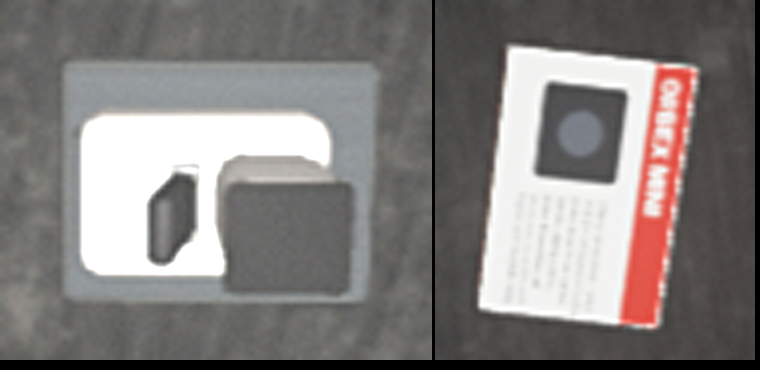

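Run:
```python
from plant import bot,effector,eyes
from h import *
d=pickle.load(open('d1.pkl','rb'))['grip']
f=ray(d,[(273.1,152.9),(338.5,152.9),(336.5,202.9),(273.3,202.9)],.012)[:,:2]
h=ray(d,[(307.1,177.7),(333.3,177.7),(333.3,201),(307.1,201)],.102)[:,:2]
e=(f[1]-f[0])+(f[2]-f[3]);th=np.arctan2(e[1],e[0]);u=np.array([np.cos(th),np.sin(th)]);v=np.array([-u[1],u[0]])
o1=f[[0,3]].mean(0)+.046*u; o2=h.mean(0)-.017*u
print('th',th,'o foot',o1,'o handle',o2,'diff in grip axes',(o1-o2)@u,(o1-o2)@v)
o=.3*o1+.7*o2; p=o+.0115*u
q=down(th)
bot.goto([*p,.20],q);bot.servo_line([*p,.056],feed=.12);print(bot.state()['contact_force'])
effector.command_gripper(.040,20);bot.hold(.4);s=bot.state();print('pulled',s['time_s'],s['finger_gap'],np.round(s['contact_force'],1),np.round(s['tool_pos'],4))
cv2.imwrite('pics/side_pull.png',eyes.snapshot('side')['color'][140:240,270:400])
w=eyes.snapshot('wrist')['color'];cv2.imwrite('pics/w_pull.png',w)
print('u,v force',s['contact_force'][:2]@u,s['contact_force'][:2]@v)
```

```text
th 0.23784626524408303 o foot [ 0.42808524 -0.27396195] o handle [ 0.42724979 -0.27379901] diff in grip axes 0.0007735405341947797 -0.0003551932869954213
[-0.97337503 -0.25515061 -0.36086872]
pulled 6.325 0.039862988425332646 [6.2 3.9 1.5] [ 0.4405 -0.2712  0.0567]
u,v force 6.9153588781013875 2.2920112051956854
```

View pics/w_pull.png

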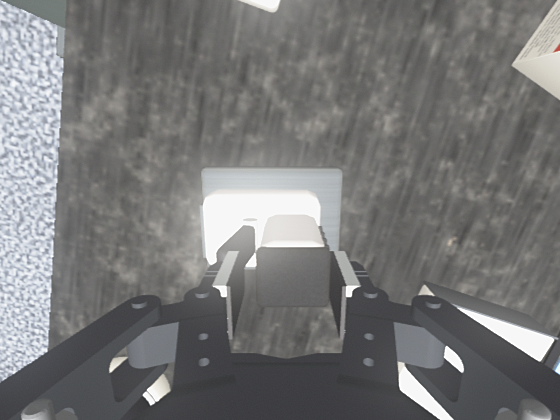

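The gripper reached the commanded 40 mm without stalling, so full travel isn't proven. I'll close further and watch for a stall.

Run:
```python
from plant import bot,effector,eyes
from h import *
for g in(.036,.030,.020):
    effector.command_gripper(g,20);bot.hold(.2);s=bot.state();print(g,s['time_s'],round(s['finger_gap'],4),np.round(s['contact_force'],1),np.round(s['ft_torque'],2),np.round(s['tool_pos'],4))
s=bot.state();d=wristcam(eyes.snapshot('wrist'),s);pickle.dump(d,open('d2.pkl','wb'))
c=d['color'][160:360,180:380];cv2.imwrite('pics/w_pull2.png',cv2.resize(c,None,fx=3,fy=3,interpolation=cv2.INTER_CUBIC))
print(proj(d,[*[s['tool_pos']]]))
```

```text
0.036 6.85 0.0364 [12.5  8.9  1.7] [ 1.59 -2.06  0.09] [ 0.4424 -0.2709  0.0571]
0.03 7.2667 0.0335 [15.7 13.6  3.1] [ 2.2  -2.68  0.22] [ 0.4435 -0.2707  0.0574]
0.02 7.6833 0.0333 [16.8 12.7  1.9] [ 2.16 -2.7   0.25] [ 0.4435 -0.2707  0.0574]
[[285.91467885 243.79923405]]
```

View pics/w_pull2.png

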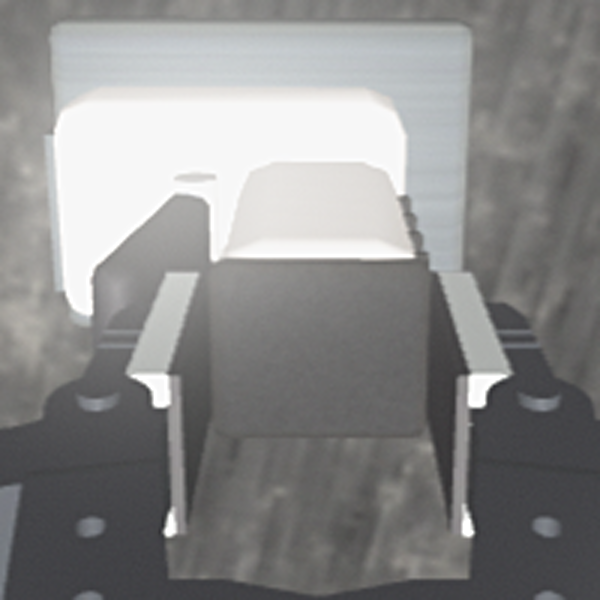

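The fingers stalled at 33 mm, which is about the handle thickness, so the pads may be clamping the handle itself. I'll check the geometry by projecting known points.

Run:
```python
from h import *
d=pickle.load(open('d2.pkl','rb'))
th=.2378;u=np.array([np.cos(th),np.sin(th)]);v=np.array([-u[1],u[0]]);o=np.array([.4275,-.27385])
G=lambda x,y,z:[*(o+x/1e3*u+y/1e3*v),z/1e3]
def show(n,*P):
    print(n,((proj(d,[G(*p) for p in P])-[180,160])*3).round(0).tolist())
show('handle top',(0,15,102),(34,15,102),(34,-15,102),(0,-15,102))
show('handle z40 +y',(0,15,40),(34,15,40))
show('head',(-38,25,40),(38,25,40),(-38,-25,40))
show('foot',(-46,39,12),(54,39,12))
show('blade released',(-8,10,46),(-8,-10,46),(-22,10,91),(-22,-10,91))
show('blade pulled',(-11,10,91),(-11,-10,91))
M=d['tool_from_camera']
def tool(n,*P): # tool coords mm
    W=np.linalg.inv(M);X=np.c_[np.array(P)/1e3,np.ones(len(P))]@W.T
    q=X[:,:3]@d['intrinsics'].T;print(n,((q[:,:2]/q[:,2:]-[180,160])*3).round(0).tolist())
for b in(7,10):tool(f'pad tip/base {b}',(11,-16.7,-b),(-11,-16.7,-b),(11,16.7,-b),(11,-16.7,-b-25),(-11,-16.7,-b-25))
tool('pad gap45',(11,-22.5,-7),(11,-22.5,-32),(-11,-22.5,-32))
```

```text
handle top [[209.0, 260.0], [440.0, 259.0], [434.0, 440.0], [215.0, 441.0]]
handle z40 +y [[239.0, 152.0], [401.0, 151.0]]
head [[53.0, 105.0], [422.0, 104.0], [70.0, 328.0]]
foot [[45.0, 20.0], [479.0, 19.0]]
blade released [[198.0, 183.0], [201.0, 274.0], [79.0, 265.0], [87.0, 379.0]]
blade pulled [[148.0, 265.0], [154.0, 378.0]]
pad tip/base 7 [[228.0, 209.0], [231.0, 318.0], [408.0, 209.0], [214.0, 258.0], [218.0, 382.0]]
pad tip/base 10 [[226.0, 214.0], [229.0, 325.0], [409.0, 214.0], [212.0, 265.0], [216.0, 390.0]]
pad gap45 [[197.0, 209.0], [178.0, 258.0], [183.0, 382.0]]
```

Projections of the handle, foot and released blade match the picture well. The visible finger tips sit about 40 mm behind the TCP at this opening, so the pads closed on the handle above the blade and the trigger hasn't moved. I'll open, go lower in small steps watching the force, and retry.

Run:
```python
from plant import bot,effector,eyes
from h import *
th=.2378;u=np.array([np.cos(th),np.sin(th)]);v=np.array([-u[1],u[0]]);o=np.array([.4275,-.27385]);p=o+.0115*u
effector.command_gripper(.085,20);bot.servo_line([*p,.056],feed=.05);f0=np.array(bot.state()['contact_force'])
for z in(.050,.044,.038,.034):
    bot.servo_line([*p,z],feed=.05);f=np.array(bot.state()['contact_force'])-f0;print(z,f.round(1))
    if abs(f[2])>5:break
for g in(.060,.052,.048,.045,.042):
    effector.command_gripper(g,20);bot.hold(.15);s=bot.state();f=s['contact_force'][:2]
    print(g,round(s['time_s'],2),round(s['finger_gap'],4),'u,v',round(f@u,1),round(f@v,1),np.round((s['tool_pos'][:2]-p)*1e3,1))
    if s['finger_gap']>g+.001: break
s=bot.state();d=wristcam(eyes.snapshot('wrist'),s);pickle.dump(d,open('d3.pkl','wb'))
c=d['color'][160:360,180:380];cv2.imwrite('pics/w_pull3.png',cv2.resize(c,None,fx=3,fy=3,interpolation=cv2.INTER_CUBIC))
```

```text
0.05 [-1.9  0.3  0.3]
0.044 [-0.9  0.5 -0.4]
0.038 [-2.1 -0.1  1.2]
0.034 [-0.7 -1.1 -0.2]
0.06 10.12 0.0598 u,v -2.6 -0.3 [-0.3  0. ]
0.052 10.52 0.0521 u,v -3.6 -0.1 [-0.2  0.1]
0.048 10.88 0.0482 u,v -8.1 -1.4 [-0.8 -0. ]
0.045 11.25 0.0453 u,v -7.9 -0.5 [-1.   0.1]
0.042 11.62 0.0446 u,v -6.8 0.5 [-0.8  0.1]
```

View pics/w_pull3.png

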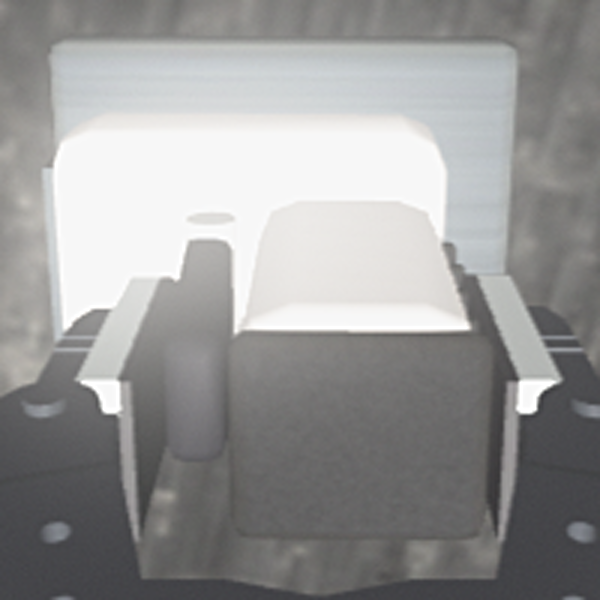

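The blade is now upright between the pad and the handle (blade at crop (205,350)), and the gap stalled at 44.6 mm, so it is fully pulled. I'll squeeze briefly to confirm, release, and go to the carton with the same tip correction (about 45 mm).

Run:
```python
from plant import bot,effector,eyes
from h import *
th=.2378;u=np.array([np.cos(th),np.sin(th)]);o=np.array([.4275,-.27385]);p=o+.0115*u
effector.command_gripper(.038,28);bot.hold(.4);s=bot.state();print('squeeze',s['finger_gap'],s['contact_force'][:2]@u)
effector.command_gripper(.085,20);bot.hold(.4);d=eyes.snapshot('wrist')
c=d['color'][160:360,180:380];cv2.imwrite('pics/w_rel.png',c)
bot.servo_line([*p,.16],feed=.2)
c=np.array([.6042,-.0992]);q=down(-.293)
bot.goto([*c,.14],q);bot.servo_line([*c,.05],feed=.15);f0=np.array(bot.state()['contact_force'])
for z in(.02,0.,-.01,-.02,-.028):
    bot.servo_line([*c,z],feed=.08);f=np.array(bot.state()['contact_force'])-f0;print(z,f.round(1))
    if abs(f[2])>5:print('contact');break
s=bot.state();print(s['time_s'],np.round(s['tool_pos'],4))
w=eyes.snapshot('wrist')['color'];r=cv2.resize(cv2.imread('pics/w_rel.png'),(360,360))
k=np.zeros((420,760,3),np.uint8);k[:360,:360]=r;k[:,370:]=w[:,85:475];cv2.imwrite('pics/combo.png',k)
```

```text
squeeze 0.044117608637001385 -6.427187447005227
0.02 [ 0.3 -1.2 -1.9]
0.0 [-0.8 -0.1 -0.6]
-0.01 [-1.4 -0.6 -0.5]
-0.02 [ 0.3 -0.1 -1. ]
-0.028 [-0.5  0.1 -0.2]
17.425 [ 0.6037 -0.0991 -0.0286]
```

View pics/combo.png

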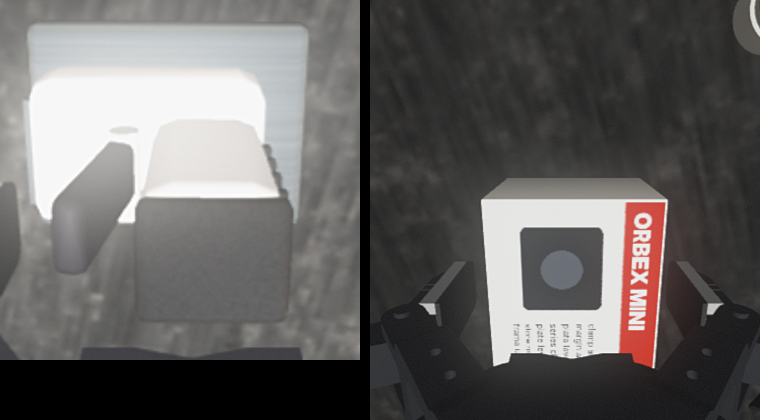

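Left: the blade has sprung back out (leaning at crop (95,210)). Right: the carton (columns 483–667) is centred between the open pads. Next: grasp, lift, carry, and look at the reader on the way.

Run:
```python
from plant import bot,effector,eyes
from h import *
c=np.array([.6042,-.0992]);f0=np.array(bot.state()['contact_force'])
bot.servo_line([*c,-.033],feed=.05);print((np.array(bot.state()['contact_force'])-f0).round(1))
effector.command_gripper(.050,35);bot.hold(.3);s=bot.state();zg=s['tool_pos'][2];print('grip',s['finger_gap'],np.round(s['contact_force'],1),s['tool_pos'])
bot.servo_line([*c,.12],feed=.15)
s=bot.state();print('lift',s['finger_gap'],np.round(s['contact_force'],1))
bot.servo_line([.50,.16,.12],down(-.05),feed=.2);bot.hold(.4)
s=bot.state();print(s['time_s'],s['finger_gap'],np.round(s['tool_pos'],4))
d=wristcam(eyes.snapshot('wrist'),s);pickle.dump((d,zg),open('d4.pkl','wb'));w=d['color'];cv2.imwrite('pics/carry.png',w)
```

```text
[-0.2  0.7 -0.2]
grip 0.06158699235894001 [0.5 0.7 3.7] [ 0.60444913 -0.09923637 -0.03274288]
lift 0.061568434808112214 [ 0.6 -0.3 -1.4]
21.4833 0.06127473942004426 [0.5001 0.1598 0.12  ]
```

View pics/carry.png

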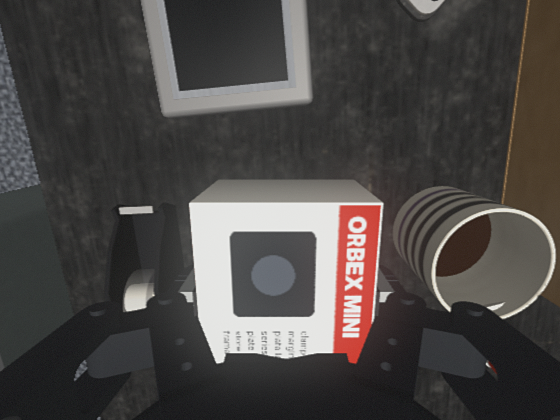

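The carton is held symmetric and level (top far edge at (190–383, 203)). The reader's near edge runs from (164,114) to (312,102), with glass corners at (179,98) and (299,82). I'll check these numbers against the top view.

Run:
```python
from h import *
d,zg=pickle.load(open('d4.pkl','rb'));M=np.linalg.inv(d['tool_from_camera'])
X=np.array([[.044,s*.031,-b,1] for b in(.0777,.0327) for s in(-1,1)])@M.T;q=X[:,:3]@d['intrinsics'].T
print('carton expected top far / bottom far',(q[:,:2]/q[:,2:]).round(0).tolist())
print('glass near corners',ray(d,[(179,98),(299,82)],.028).round(4).tolist())
P=ray(d,[(164,114),(312,102)],.026);print('reader near corners',P.round(4).tolist())
th=.042;u=np.array([np.cos(th),np.sin(th)]);v=np.array([-u[1],u[0]]);c=np.array([.4635,.3136])
print('expected reader near',c-.062*u-.075*v,c+.062*u-.075*v,'glass near',c-.043*u-.056*v,c+.043*u-.056*v)
t=pickle.load(open('d0.pkl','rb'))['top'];g=t['color'].astype(int)
a=(g.max(2)<70).astype(np.uint8)*255;k=np.zeros_like(a);k[208:240,170:202]=a[208:240,170:202]
n,l,st,cc=cv2.connectedComponentsWithStats(k);i=l[225,186];K=cv2.findContours((l==i).astype(np.uint8),0,1)[0][0]
r=cv2.minAreaRect((ray(t,K[:,0],.028)[:,:2]*1e3).astype(np.float32));print('glass top view',r)
```

```text
carton expected top far / bottom far [[189.0, 200.0], [384.0, 200.0], [218.0, 178.0], [355.0, 178.0]]
glass near corners [[0.4197, 0.2523, 0.028], [0.5153, 0.2592, 0.028]]
reader near corners [[0.4053, 0.2409, 0.026], [0.5251, 0.244, 0.026]]
expected reader near [0.40470375 0.23606291] [0.5285944  0.24126937] glass near [0.42288923 0.25584392] [0.50881339 0.25945485]
glass top view ((463.60528564453125, 313.9435729980469), (81.62020874023438, 101.88822937011719), 1.9254133701324463)
```

The estimates agree to a few millimetres. Moving over the reader and lowering to 10 mm above the glass.

Run:
```python
from plant import bot,effector,eyes
from h import *
d,zg=pickle.load(open('d4.pkl','rb'))
c=np.array([.4643,.315]);q=down(.037)
bot.servo_line([*c,.12],q,feed=.2);bot.hold(.2);f0=np.array(bot.state()['contact_force'])
bot.servo_line([*c,.03],q,feed=.1);bot.servo_line([*c,zg+.0385],q,feed=.04);bot.hold(.8)
s=bot.state();print(s['time_s'],s['finger_gap'],np.round(s['tool_pos'],4),'want z',zg+.0385,(np.array(s['contact_force'])-f0).round(1),np.abs(s['joint_velocities']).max())
S=eyes.snapshot('side');T=eyes.snapshot('top');w=wristcam(eyes.snapshot('wrist'),s)
pickle.dump((S,T,w),open('d5.pkl','wb'))
k=np.zeros((560,800,3),np.uint8);a=cv2.resize(S['color'][235:355,240:350],None,fx=4,fy=4,interpolation=cv2.INTER_CUBIC);k[:480,:440]=a
b=cv2.resize(w['color'],(350,262));k[:262,450:]=b;e=cv2.resize(T['color'][140:275,155:405],(350,189));k[270:459,450:]=e;cv2.imwrite('pics/final.png',k)
th=.037;u=np.array([np.cos(th),np.sin(th)]);v=np.array([-u[1],u[0]])
R4=lambda a,b,z:[[*(c+i*a*u+j*b*v),z] for i,j in((-1,-1),(1,-1),(1,1),(-1,1))]
for n,P in(('carton bottom',R4(.031,.044,.038)),('carton top',R4(.031,.044,.083)),('reader top',R4(.062,.075,.028))):
    print(n,'side crop',((proj(S,P)-[240,235])*4).round(0).tolist(),'wrist crop',(proj(w,P)*.625+[450,0]).round(0).tolist())
```

```text
25.2833 0.06163320559243022 [0.4643 0.315  0.0058] want z 0.005757124827131435 [ 0.6  0.8 -0.2] 0.0017363613919600465
carton bottom side crop [[262.0, 233.0], [163.0, 223.0], [142.0, 326.0], [248.0, 337.0]] wrist crop [[592.0, 215.0], [666.0, 215.0], [672.0, 111.0], [586.0, 111.0]]
carton top side crop [[265.0, 178.0], [164.0, 168.0], [142.0, 269.0], [250.0, 280.0]] wrist crop [[580.0, 262.0], [679.0, 262.0], [690.0, 125.0], [568.0, 125.0]]
reader top side crop [[315.0, 216.0], [123.0, 197.0], [81.0, 372.0], [296.0, 395.0]] wrist crop [[562.0, 237.0], [696.0, 237.0], [713.0, 67.0], [545.0, 67.0]]
```

View pics/final.png

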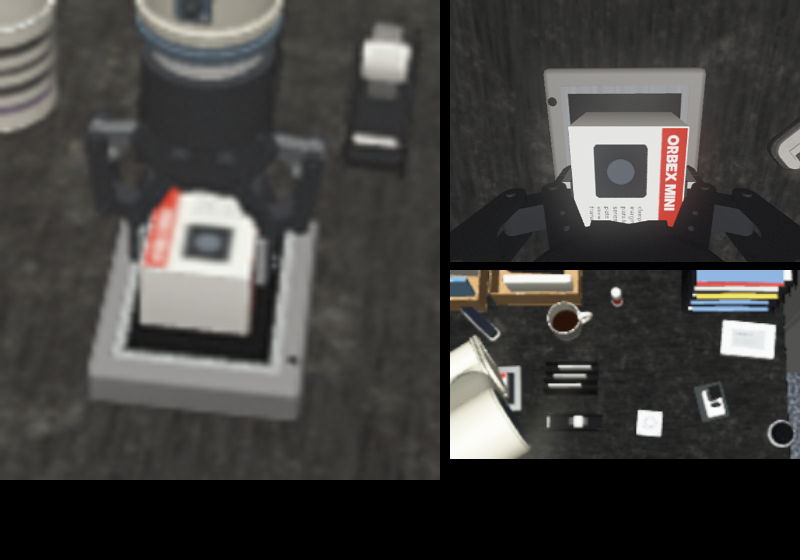

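Carton corners in the side view match the expected height: bottom edge at crop (142,327)–(248,335). The reader appears about 4 mm towards -x of my estimate in both views. One numerical check of its edges in the wrist image, then a correction.

Run:
```python
from h import *
S,T,w=pickle.load(open('d5.pkl','rb'));g=cv2.cvtColor(w['color'],cv2.COLOR_BGR2GRAY)
for r in(125,140,160,172):
    x=g[r,130:430].astype(int);gr=np.abs(np.convolve(x,[1,1,0,-1,-1],'same'));pk=[i+130 for i in range(2,297) if gr[i]>70 and gr[i]==gr[i-2:i+3].max()]
    print(r,[(p,*ray(w,[(p,r)],.028)[0][:2].round(4)) for p in pk])
x=g[90:185,280].astype(int);gr=np.abs(np.convolve(x,[1,1,0,-1,-1],'same'));print([(i+90,*ray(w,[(280,i+90)],.028)[0][:2].round(4)) for i in range(2,92) if gr[i]>60 and gr[i]==gr[i-2:i+3].max()])
```

```text
125 [(150, np.float64(0.3983), np.float64(0.38)), (408, np.float64(0.5185), np.float64(0.3843))]
140 [(152, np.float64(0.3988), np.float64(0.3731)), (407, np.float64(0.519), np.float64(0.3775))]
160 [(153, np.float64(0.3986), np.float64(0.3638)), (157, np.float64(0.4005), np.float64(0.3638)), (169, np.float64(0.4062), np.float64(0.3641)), (189, np.float64(0.4158), np.float64(0.3644)), (369, np.float64(0.5021), np.float64(0.3675)), (405, np.float64(0.5193), np.float64(0.3681))]
172 [(155, np.float64(0.3991), np.float64(0.358)), (190, np.float64(0.4161), np.float64(0.3586)), (369, np.float64(0.5027), np.float64(0.3618)), (404, np.float64(0.5196), np.float64(0.3624))]
[(109, np.float64(0.4587), np.float64(0.3892)), (150, np.float64(0.4593), np.float64(0.3707)), (179, np.float64(0.4597), np.float64(0.3568))]
```

Run:
```python
from plant import bot,effector,eyes,workorder
import numpy as np
z=bot.state()['tool_pos'][2]
bot.servo_line([.461,.3145,.0058],feed=.02);bot.hold(1.0)
s=bot.state();print(s['time_s'],s['finger_gap'],np.round(s['tool_pos'],4),np.round(s['contact_force'],1),np.abs(s['joint_velocities']).max())
workorder.finish_job()
```

```text
26.75 0.06130681429440208 [0.461  0.3145 0.0058] [ 0.  -0.5 -1.4] 0.0016485489626568528
the job is handed in; nothing more can be done
```

I pulled the trigger fully in and let it spring back. I then carried the carton over the row and handed the job in at 26.8 s, still holding it about 10 mm above the reader's glass. I have no verdict back.

**Trigger:**
- The first try failed. The pads closed on the handle above the blade, with a stall at 33 mm and about 21 N at the wrist.
- The finger tips sit about 45 mm behind the TCP when partly open, which disagrees with the tool description. I went lower and tried again.
- The second try stalled at 44.6 mm, and at 44.1 mm when squeezed at 28 N. The blade was upright in the picture, so it was fully in. A later picture shows it sprung back out.

**Carton:**
- **Grip:** it was gripped at 61.5 mm and that did not change during the carry.
- **Height:** the wrist position puts its underside about 38.5 mm above the desk. The side view agreed to about a pixel (roughly 3 mm).
- **Centring:** the wrist picture over the reader put the glass centre about 3 mm from my earlier estimate, so I shifted the carton onto it. I took no picture after that shift. The expected margin is about 12 mm all round, and the carton's long side follows the glass's to within about a degree.
- **Contact:** the wrist force at the end was the carton's weight only (-1.4 N), with no sign of touching the reader.

**Other things on the desk:** in the final top view, those it showed looked unmoved. The arm hid part of that view. I judged this by eye and did not measure it.

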